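Put the hole saws back on their storage board in order of size

ROBOT

A 7-joint arm with a two-finger parallel gripper is mounted at the origin on a cart in front of the work surface, level with it; the furniture and walls round the work are solid. World frame = base frame: x ahead of the robot, y to its left, z up, the work surface at z = 0. Lengths are in mm, angles in rad, forces in N, time in s.
With the tool pointing down it reaches from about 350 to 900 mm from the base axis. Payload 8.1 kg.
Tool frame: the origin (TCP) lies at the very end of the fingers, on their centre line; the grasp point (between the pads) lies 19 mm behind it (grip_depth is the distance from the TCP to the grasp point, in mm); z points along the fingers, y is the direction in which the jaws open and shut (so a half turn about z gives the same grasp; the last joint's range is limited). The gripper opens to 85 mm and grips with 20 to 120 N. Pads are 22 mm wide; open, the fingers measure 114 mm over their backs; the gripper's body (76 mm by 85 mm) begins 54 mm behind the grasp point. The pads swing forward as they close: fully open they stand 13 mm farther back than shut.
Start: joints at [1.224, 0.434, 0.025, 1.573, -0.012, 1.134, -0.075], TCP at [150.845, -606.537, 231.323] pointing down, gripper open.
Joint ranges: [-2.62, 2.62], [-0.44, 2.09], [-1.27, 1.32], [0.08, 2.57], [-1.32, 4.46], [0.12, 2], [-2.74, 2.74]. Speed limits (rad/s): [2.22, 2.22, 3.01, 3.01, 3.14, 3.14, 3.14].

INTERFACE

Orientations are given as a unit quaternion [x, y, z, w].
In Python, from bench import observe, read_camera, finish_job, grip_depth gives the robot as it stands. The module is installed in compiled form; this text tells all that it offers.
- The arm moves only by the tool apply_moves, never from a script. Its argument "steps" is a list that holds one entry, the list of rows, each a list of 4 numbers: the shift along the tool's x, y, z in m, then the turn about the tool's z in rad. In form: [[[dx, dy, dz, yaw], ...]]. A call has 1 to 12 rows; each row is the pose to reach, as a shift and turn from the pose measured when the call began, along the tool's axes at that moment; what a row does not reach only later rows make up. A row lasts 1/12 s, in which the tool goes at most 41.7 mm and 7.16 degrees, less where a joint would pass 70% of its speed; a pose out of reach is approached as far as the arm can. A call with a gripper value outside its range is refused whole. "gripper" is the opening, from 0 (shut) to 1 (fully open), set as the call begins (left out, the last holds). The fingers move at their own pace and stop on an object; the grip force is fixed at half the most. Time passes only in rows, so rows that repeat a pose let the fingers close. It gives the time, the measured TCP pose, the force and the opening at its end, in the units of the state.
- observe(): the state, without advancing time (a new reading comes with each control period).
- read_camera(name): name is "scene" or "top"; returns a dict with "pixels" (420x560x3 uint8, blue, green, red), "fx", "fy", "cx", "cy" (pixels), "k1" (the pictures are not rectified: a ray, as slopes to the right and down, at radius r is drawn at 1 + k1 r^2 times it, then the intrinsics apply), "rvec" (rotation vector, rad) and "tvec" (3), from world to camera coordinates, as OpenCV has them. Camera axes: x right, y down, z forward; pixel columns grow to the right and rows downward; lengths in mm; the calibration is good to about 2 mm. A picture is of the moment at which its call begins. There is no depth.
- finish_job(): hands the job in, once; it reports no verdict.
The state is a dict: "clock": time; "joint_positions": joint angles; "qvel": joint speeds; "effort": joint torques, N m; "eef_pos": TCP position; "tcp_rot": TCP orientation; "wrist_force": force on the tool from outside, world axes, zero at the start; "wrist_torque": the same for the moment, N m; "width": finger opening in mm.
Only numpy, scipy, OpenCV 4.12 (cv2) and the standard library are available. Lean on these libraries where they do the work, as an engineer would, in place of code of your own. Each camera call takes 0.05 s, during which the arm holds its last target. There are 200 camera calls.

TASK

Put the four hole saws away on their storage board in order of size, the smallest at the end with the smallest plug and the largest at the other end: each one teeth down over its own wooden plug, sitting flat on the board. Leave the tape measure standing where it is.

Things in the scene. Friction and masses are not known exactly. Their poses are not given: they have to be found in the camera images.
- saw_32_c (a point): Centre, half-way up (24 mm above its toothed rim), of the smallest hole saw: a grey steel cup standing teeth down, outer diameter 32 mm, 48 mm tall, wall 2.5 mm (inside diameter 27 mm), closed by a flat end plate 5 mm thick on top; open below, 43 mm deep. Round, so its yaw does not matter; z axis up. Loose.
- saw_44_c (a point): Centre, half-way up (24 mm above its toothed rim), of the second smallest hole saw: a grey steel cup standing teeth down, outer diameter 44 mm, 48 mm tall, wall 2.5 mm (inside diameter 39 mm), closed by a flat end plate 5 mm thick on top; open below, 43 mm deep. Round, so its yaw does not matter; z axis up. Loose.
- saw_54_c (a point): Centre, half-way up (24 mm above its toothed rim), of the second largest hole saw: a grey steel cup standing teeth down, outer diameter 54 mm, 48 mm tall, wall 2.5 mm (inside diameter 49 mm), closed by a flat end plate 5 mm thick on top; open below, 43 mm deep. Round, so its yaw does not matter; z axis up. Loose.
- saw_64_c (a point): Centre, half-way up (24 mm above its toothed rim), of the largest hole saw: a grey steel cup standing teeth down, outer diameter 64 mm, 48 mm tall, wall 2.5 mm (inside diameter 59 mm), closed by a flat end plate 5 mm thick on top; open below, 43 mm deep. Round, so its yaw does not matter; z axis up. Loose.
- plug_32: The smallest of the four pale round wooden plugs in a row on the storage board: 17 mm in diameter, 20 mm high, top edge bevelled by 3 mm, the place of the smallest (32 mm) hole saw, around it a pale outline ring drawn on the board. Fixed. Origin at the centre of its foot, on the board's top, 18 mm above the bench; z axis up.
- plug_44: The second smallest of the four pale round wooden plugs in a row on the storage board: 29 mm in diameter, 20 mm high, top edge bevelled by 3 mm, the place of the second smallest (44 mm) hole saw, around it a pale outline ring drawn on the board. Fixed. Origin at the centre of its foot, on the board's top, 18 mm above the bench; z axis up.
- plug_54: The second largest of the four pale round wooden plugs in a row on the storage board: 39 mm in diameter, 20 mm high, top edge bevelled by 3 mm, the place of the second largest (54 mm) hole saw, around it a pale outline ring drawn on the board. Fixed. Origin at the centre of its foot, on the board's top, 18 mm above the bench; z axis up.
- plug_64: The largest of the four pale round wooden plugs in a row on the storage board: 50 mm in diameter, 20 mm high, top edge bevelled by 3 mm, the place of the largest (64 mm) hole saw, around it a pale outline ring drawn on the board. Fixed. Origin at the centre of its foot, on the board's top, 18 mm above the bench; z axis up.
- board: The storage board of dark wood, 292 x 92 x 18 mm, fixed, lying flat and turned to any direction. Origin under its centre, on the bench; x along its length from the small end to the large end, z up. The four plugs stand on its long centre line at x = -114, -54, 17 and 98 mm. Left behind it is a 240 mm high cabinet, right of it a 60 mm high vice.
- tape_measure_c (a point): Centre of the yellow tape measure that stands on edge among the hole saws: 35 x 95 x 65 mm (its own x, y, z; z up), loose, a bystander, 33 mm half-way up.
There are look-alikes about, which are no part of the job. What is shaped like the part that bears saw_54_c but pink or purple is not meant.

How it is judged (in metres and radians):
At the end, for the whole second after the job is handed in: Every hole saw sits over the plug of its own rank: its axis within 8 mm of the plug's axis, its rim down on the board (centre 20 to 28 mm above the board's top), upright within 0.1 rad, and at rest (below 0.01 m/s) (horizontal distance between saw_32_c and plug_32 below 0.008 m and z of saw_32_c in the frame of plug_32 between 0.02 and 0.028 m and angle between each of saw_32_c, saw_44_c, saw_54_c, saw_64_c's own z axis and vertical below 0.1 rad and linear speed of each of saw_32, saw_44, saw_54, saw_64 below 0.01 m/s and horizontal distance between saw_44_c and plug_44 below 0.008 m and z of saw_44_c in the frame of plug_44 between 0.02 and 0.028 m and horizontal distance between saw_54_c and plug_54 below 0.008 m and z of saw_54_c in the frame of plug_54 between 0.02 and 0.028 m and horizontal distance between saw_64_c and plug_64 below 0.008 m and z of saw_64_c in the frame of plug_64 between 0.02 and 0.028 m); the robot touches nothing.
It fails at once if the tape measure is shifted by more than 25 mm or knocked over (distance of tape_measure_c from where it was at the start of the episode above 0.025 m).
It also fails if it takes over 112 s, if anything falls off the work surface, if the arm or the gripper's body presses on something with over 40 N, if the wrist force passes 120 N, or if a joint passes its speed limit or range.

## Working session

There is one attempt and no reset: what is moved stays moved. The work goes in short steps, Python scripts to look and compute and a tool call to move; the robot and the scene stay as the last step left them, time stands still between calls to the robot, and variables do not carry over. Pictures are saved under pics/ and viewed, about 12 in all and at most 16, crops included, and the job is handed in when it is done.

Besides the shell and the picture viewer there is one more tool, called after "Request:" by a JSON object that holds its "fn" and its "kwargs". apply_moves: Moves the arm, as the interface text tells. Its arguments: {"type":"object","properties":{"steps":{"type":"array","items":{"type":"array","items":{"type":"array","items":{"type":"number"}}}},"gripper":{"type":"number"}},"required":["steps"]}

```bash
mkdir -p pics
python3 - <<'E'
from bench import *
import cv2
print(observe())
for n in("scene","top"):
    c=read_camera(n); cv2.imwrite(f"pics/{n}0.png",c.pop("pixels")); print(n,c)
E
```

```text
{'clock': 0.0, 'joint_positions': array([ 1.22441121,  0.43523219,  0.02494616,  1.57412537, -0.01156896,
        1.1340183 , -0.07506907]), 'qvel': array([-1.37629035e-03,  5.07031583e-04, -7.38160782e-04, -1.81261709e-03,
        1.56617798e-03,  1.29972111e-05,  7.76049094e-04]), 'effort': array([-5.45906805e-04, -6.70454550e+01,  1.02504842e+00, -3.16214955e+01,
        1.54822413e-02,  1.23377301e-02, -1.83701673e-05]), 'eef_pos': array([ 150.68135883, -606.01911604,  230.5090291 ]), 'tcp_rot': array([ 9.92580066e-01,  1.21590056e-01, -1.80964921e-04, -7.99198084e-04]), 'wrist_force': array([1.39561474, 0.22206033, 0.0151174 ]), 'wrist_torque': array([ 0.08037266,  0.00031638, -0.0563157 ]), 'width': 85.38918068255579}
scene {'fx': 390.80453962335343, 'fy': 390.80453962335343, 'cx': 278.5821385400875, 'cy': 212.62201035122732, 'k1': 0.020403759487690378, 'rvec': array([ 1.27075065, -2.37678896,  0.87488904]), 'tvec': array([285.66125006, 387.75763281, 706.98865719])}
top {'fx': 458.69314731826415, 'fy': 458.69314731826415, 'cx': 285.5827073559188, 'cy': 221.71009547147116, 'k1': -0.0807748242348324, 'rvec': array([ 2.10007078, -2.16040025,  0.21790725]), 'tvec': array([-1.04244671e-01,  5.52951755e+02,  1.05308219e+03])}
```

View pics/scene0.png

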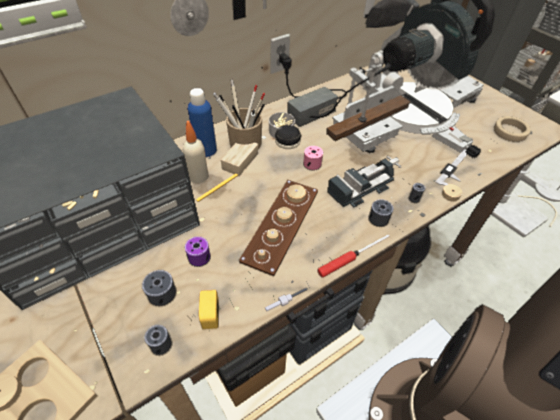

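View pics/top0.png

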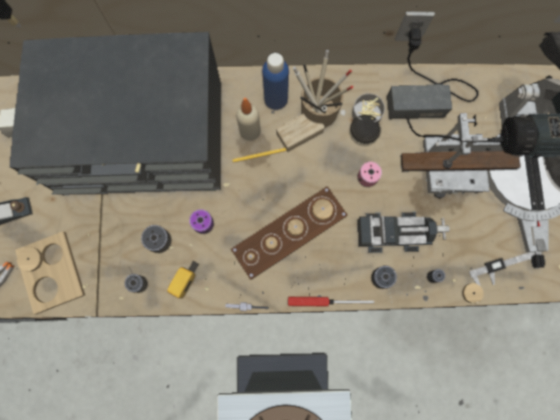

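```bash
cat > h.py <<'E'
from bench import *
import cv2, numpy as np
np.set_printoptions(precision=1,suppress=True)
def cam(n):
    c=read_camera(n); c['R']=cv2.Rodrigues(c['rvec'])[0]; c['K']=np.array([[c['fx'],0,c['cx']],[0,c['fy'],c['cy']],[0,0,1]])
    c['D']=np.array([c['k1'],0,0,0]); c['C']=-c['R'].T@c['tvec']; return c
def ray(c,uv,z):
    p=cv2.undistortPoints(np.array(uv,float).reshape(-1,1,2),c['K'],c['D'])[:,0]
    d=np.c_[p,np.ones(len(p))]@c['R']
    return c['C']+d*((z-c['C'][2])/d[:,2])[:,None]
def proj(c,P): return cv2.projectPoints(np.array(P,float).reshape(-1,3),c['rvec'],c['tvec'],c['K'],c['D'])[0][:,0]
def tool():
    s=observe(); x,y,z,w=s['tcp_rot']
    from scipy.spatial.transform import Rotation as R
    return s,R.from_quat(s['tcp_rot']).as_matrix()
def go(x,y,z=None,jaw=None):
    "shift in tool axes to world target (mm), yaw to bring jaw (tool y) along world angle jaw (deg, mod 180)"
    s,M=tool(); p=s['eef_pos']; d=np.array([x,y,p[2] if z is None else z])-p
    t=M.T@d/1000
    a=np.degrees(np.arctan2(M[1,1],M[0,1])); yaw=0
    if jaw is not None: yaw=-((jaw-a+90)%180-90)
    print("pos",p,"jaw",a,"shift",np.round(t,4),"yaw",round(np.radians(yaw),3),"tilt",M[:,2],"q7",s['joint_positions'][6],'w',s['width'],'t',s['clock'],'F',s['wrist_force'])
E
python3 - <<'E'
from h import *
for n,pts in(("top",[(155,238),(135,284),(385,277),(437,276)]),("scene",[(158,288),(158,340),(381,212),(417,192)])):
    c=cam(n); im=c['pixels']; 
    hsv=cv2.cvtColor(im,cv2.COLOR_BGR2HSV)
    m=((hsv[...,2]<105)&((hsv[...,1]<110)|(hsv[...,2]<60))).astype(np.uint8)*255
    m=cv2.morphologyEx(m,cv2.MORPH_CLOSE,np.ones((3,3)))
    tiles=[]
    for (u,v) in pts:
        r=24; w=np.zeros_like(m); w[v-r:v+r,u-r:u+r]=m[v-r:v+r,u-r:u+r]
        cs=[k for k in cv2.findContours(w,cv2.RETR_EXTERNAL,cv2.CHAIN_APPROX_NONE)[0] if cv2.contourArea(k)>40]
        k=min(cs,key=lambda k:abs(cv2.pointPolygonTest(k,(u,v),True)) if cv2.pointPolygonTest(k,(u,v),True)<0 else -1)
        k=cv2.convexHull(k)
        M=cv2.moments(k); ce=(M['m10']/M['m00'],M['m01']/M['m00'])
        W=ray(c,k[:,0],24)
        print(n,(u,v),ce,'area',M['m00'],'bb',cv2.boundingRect(k),ray(c,[ce],24)[0])
        t=im[v-r:v+r,u-r:u+r].copy(); t=cv2.resize(t,(200,200),interpolation=cv2.INTER_CUBIC)
        cv2.polylines(t,[((k-np.array([u-r,v-r])+.5)*200/48).astype(int)],True,(0,255,0))
        tiles.append(t)
    cv2.imwrite(f"pics/saws_{n}.png",np.hstack(tiles))
c=cam("top"); im=c['pixels']
b=im[180:285,222:357]
cv2.imwrite("pics/m1.png",np.vstack([cv2.imread("pics/saws_top.png"),cv2.imread("pics/saws_scene.png"),]))
cv2.imwrite("pics/b1.png",cv2.resize(b,None,fx=5,fy=5,interpolation=cv2.INTER_CUBIC))
E
```

```text
top (155, 238) (156.5672461116194, 239.162549557792) area 546.5 bb (143, 227, 28, 26) [522.9 302.3  24. ]
top (135, 284) (136.66081871345028, 283.26140350877193) area 285.0 bb (126, 275, 22, 18) [416. 349.  24.]
top (385, 277) (382.46952010376134, 277.1798530047557) area 385.5 bb (371, 267, 24, 22) [ 414.3 -248.1   24. ]
top (437, 276) (434.25743589743587, 275.9528205128205) area 162.5 bb (426, 270, 18, 13) [ 412.9 -376.7   24. ]
scene (158, 288) (159.60841836734693, 288.91050170068024) area 784.0 bb (145, 273, 31, 33) [522.2 303.8  24. ]
scene (158, 340) (158.8169154228856, 340.6663349917081) area 502.5 bb (147, 327, 25, 28) [415.6 350.6  24. ]
scene (381, 212) (380.1613026819923, 213.55057471264368) area 435.0 bb (369, 201, 23, 26) [ 414.5 -247.7   24. ]
scene (417, 192) (415.25686977299875, 195.10991636798087) area 139.5 bb (409, 188, 15, 15) [ 410.1 -370.4   24. ]
```

View pics/m1.png

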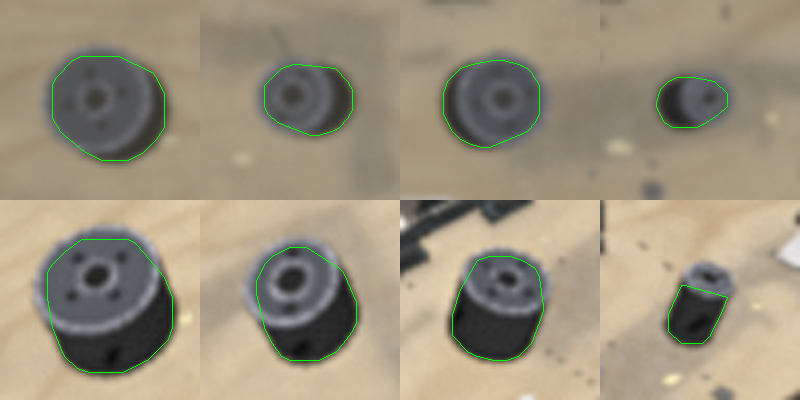

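View pics/b1.png

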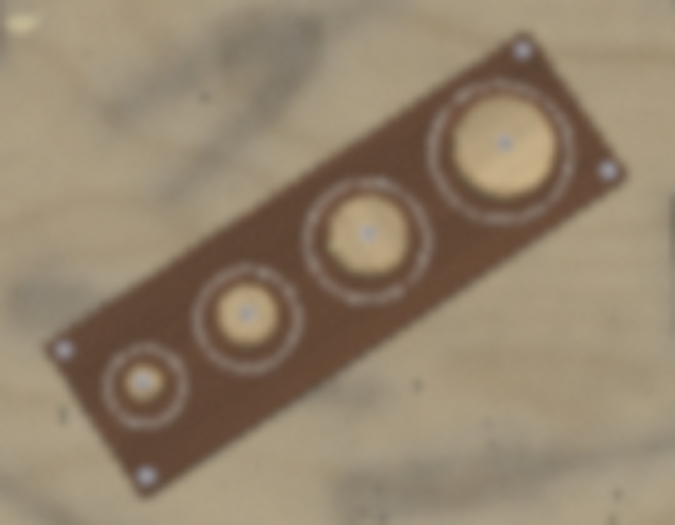

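Run:
```python
from h import *
c=cam("top"); d=cam("scene")
print(ray(c,[(153.3,237),(132.6,282.3),(385.5,276),(438.7,275)],48))
print(ray(d,[(156.8,281.7),(155.3,334.5),(382.4,206.5),(418.9,185)],48))
P=ray(c,[(250.2,255.8),(271,242.2),(295.2,226),(322.4,208.2)],38); print(P)
# rigid fit to known spacings
x=np.array([-114,-54,17,98.]); A=P[:,:2].mean(0); u=((x-x.mean())[:,None]*(P[:,:2]-A)).sum(0); s=np.linalg.norm(u)/((x-x.mean())**2).sum(); u/=np.linalg.norm(u)
F=A+np.outer(x-x.mean(),u); print("scale",s,"ang",np.degrees(np.arctan2(u[1],u[0])),F, 'res',P[:,:2]-F)
# scene plugs by colour
im=d['pixels']; q=proj(d,np.c_[F,np.full(4,38)]); print('scene pred',q)
hsv=cv2.cvtColor(im,cv2.COLOR_BGR2HSV)
for n,e in(('top',c),('scene',d)):
    h=cv2.cvtColor(e['pixels'],cv2.COLOR_BGR2HSV)
    m=cv2.inRange(h,(20,150,100),(32,255,255)); 
    ks=[k for k in cv2.findContours(m,0,2)[0] if cv2.contourArea(k)>60]
    for k in ks: print(n,'yellow',cv2.boundingRect(k),ray(e,cv2.boxPoints(cv2.minAreaRect(k)),65)[:,:2].round().tolist())
print('vice',ray(c,[(359,213),(359,248),(437,213)],60))
t=cv2.resize(im[150:260,230:400],None,fx=4.4,fy=4.4,interpolation=cv2.INTER_CUBIC)
for p in q: cv2.circle(t,tuple(((p-[230,150]+.5)*4.4).astype(int)),3,(0,255,0),-1)
cv2.imwrite("pics/b2.png",t)
```

```text
[[ 524.6  304.    48. ]
 [ 417.   351.4   48. ]
 [ 415.4 -250.1   48. ]
 [ 413.4 -379.6   48. ]]
[[ 526.4  302.9   48. ]
 [ 419.   350.9   48. ]
 [ 416.5 -250.1   48. ]
 [ 418.6 -383.2   48. ]]
[[ 474.2   71.6   38. ]
 [ 505.9   20.7   38. ]
 [ 544.1  -39.1   38. ]
 [ 586.7 -107.5   38. ]]
scale 0.9978085982838555 ang -57.82054293430035 [[ 474.1   71.7]
 [ 506.    20.9]
 [ 543.9  -39.2]
 [ 587.  -107.8]] res [[ 0.1 -0.1]
 [-0.1 -0.2]
 [ 0.3  0.1]
 [-0.3  0.2]]
scene pred [[261.8 251.6]
 [272.5 232.6]
 [284.2 211.9]
 [296.4 190.4]]
top yellow (168, 268, 25, 29) [[395.0, 265.0], [451.0, 233.0], [433.0, 203.0], [378.0, 235.0]]
scene yellow (199, 291, 19, 38) [[376.0, 276.0], [447.0, 241.0], [427.0, 210.0], [357.0, 248.0]]
vice [[ 567.8 -193.2   60. ]
 [ 482.9 -188.2   60. ]
 [ 562.8 -384.6   60. ]]
```

View pics/b2.png

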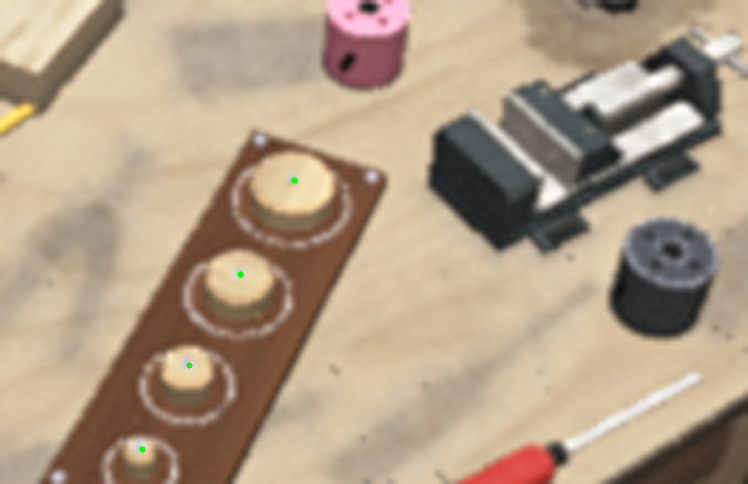

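```bash
python3 -c "
from h import *
go(416,-381,150,32.2)"
```

```text
pos [ 150.8 -606.4  231.1] jaw -76.03536690801775 shift [ 0.3 -0.2  0.1] yaw 1.253 tilt [-0.  0. -1.] q7 -0.0751022677968864 w 84.80285807317358 t 0.35 F [-0.2  0.2  0.1]
```

Request:
{"fn": "apply_moves", "kwargs": {"steps": [[[0.312,-0.155,0.081,-1.885],[0.312,-0.155,0.081,-1.885],[0.312,-0.155,0.081,-1.885],[0.312,-0.155,0.081,-1.885],[0.312,-0.155,0.081,-1.885],[0.312,-0.155,0.081,-1.885],[0.312,-0.155,0.081,-1.885],[0.312,-0.155,0.081,-1.885],[0.312,-0.155,0.081,-1.885],[0.312,-0.155,0.081,-1.885],[0.312,-0.155,0.081,-1.885],[0.312,-0.155,0.081,-1.885]]], "gripper": 1.0}}

```text
clock: 1.35
eef_pos: [416.7, -380.1, 150.0]
tcp_rot: [0.64, 0.768, 0.0, -0.0]
wrist_force: [-0.2, -0.4, -0.4]
width: 85.5
```

```bash
sed -i 's/precision=1/precision=3/' h.py; python3 -c "
from h import *
go(416,-381,100,32.2)
print(observe()['joint_positions'])
c=cam('top');d=cam('scene')
P=proj(d,[416,-381,48])[0].astype(int)
a=cv2.resize(c['pixels'][160:330,330:530],(560,476),interpolation=3)
b=cv2.resize(d['pixels'][P[1]-50:P[1]+50,P[0]-50:P[0]+50],(476,476),interpolation=3)
print(P);cv2.imwrite('pics/a1.png',cv2.resize(np.hstack([a,b]),(800,int(476*800/1036))))
"
```

```text
pos [ 416.742 -380.074  150.047] jaw 10.351650103640447 shift [-0.001 -0.001  0.05 ] yaw -0.381 tilt [-0.  0. -1.] q7 0.6196545465981556 w 85.47154832475626 t 1.35 F [-0.198 -0.442 -0.437]
[ 0.944  0.455 -0.411  1.797  0.22   0.935  0.62 ]
[419 185]
```

View pics/a1.png

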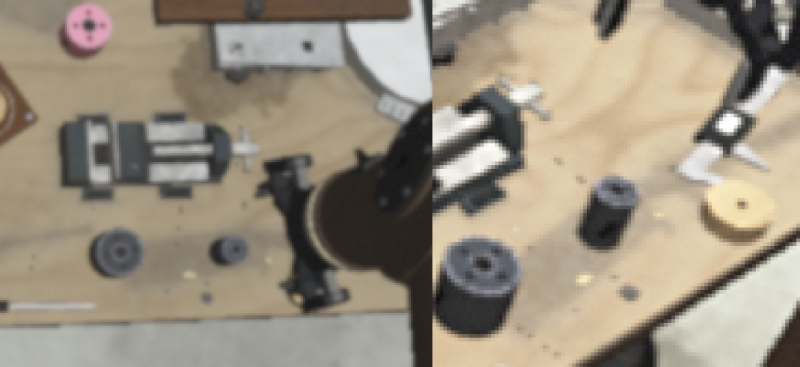

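```bash
python3 -c "
from h import *
c=cam('top');d=cam('scene'); p=observe()['eef_pos']
for dz in (0,60): print(proj(c,p+[0,0,dz]),proj(d,p+[0,0,dz]), c['C'],d['C'])
v=cv2.resize(d['pixels'][60:260,330:560],None,fx=3,fy=3);cv2.imwrite('pics/a2.png',v)
"
```

```text
[[455.016 270.327]] [[431.361 156.682]] [ 347.033    5.257 1137.663] [ 37.646 334.781 786.318]
[[465.876 267.89 ]] [[439.656 137.102]] [ 347.033    5.257 1137.663] [ 37.646 334.781 786.318]
```

View pics/a2.png

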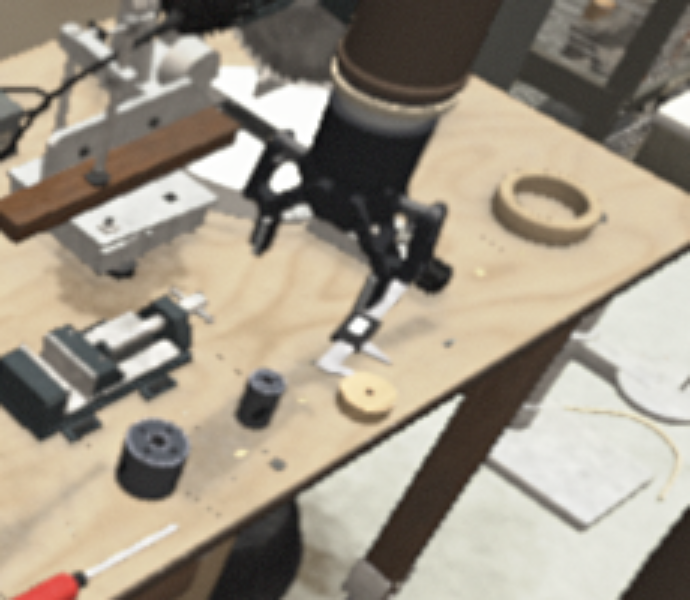

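Request:
{"fn": "apply_moves", "kwargs": {"steps": [[[-0.001,0.0,0.04,-0.381],[-0.001,0.0,0.088,-0.381],[-0.001,0.0,0.088,-0.381],[-0.001,0.0,0.088,-0.381],[-0.001,0.0,0.088,-0.381],[-0.001,0.0,0.088,-0.381]]]}}

```text
clock: 2.05
eef_pos: [417.1, -382.4, 63.4]
tcp_rot: [0.492, 0.871, 0.0, 0.001]
wrist_force: [-0.6, 0.2, -0.0]
width: 85.5
```

```bash
python3 -c "
from h import *
go(416,-381,8,32.2)
c=cam('top');d=cam('scene')
a=cv2.resize(c['pixels'][225:325,390:490],(400,400),interpolation=3)
b=cv2.resize(d['pixels'][120:240,370:490],(400,400),interpolation=3)
cv2.imwrite('pics/a3.png',np.hstack([a,b]))
"
```

```text
pos [ 417.108 -382.434   63.428] jaw 31.112989974502653 shift [ 0.002 -0.     0.055] yaw -0.019 tilt [ 0.002 -0.001 -1.   ] q7 0.8663271120029813 w 85.45111427121464 t 2.05 F [-0.603  0.168 -0.041]
```

View pics/a3.png

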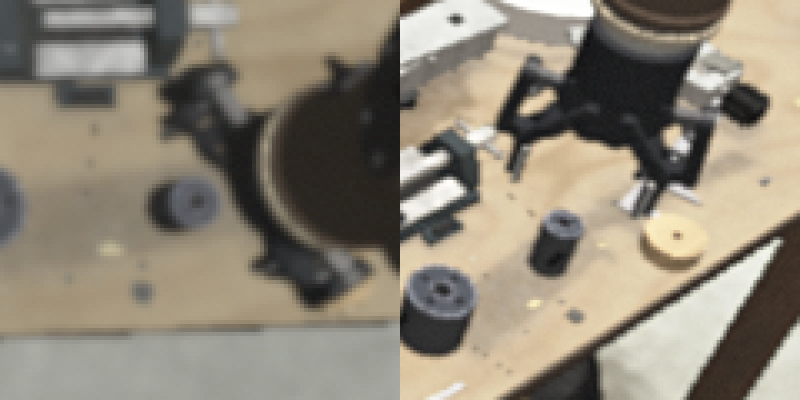

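Request:
{"fn": "apply_moves", "kwargs": {"steps": [[[0.0,0.0,0.02,0],[0.0,0.0,0.04,0],[0.0,0.0,0.055,0],[0.0,0.0,0.055,0],[0.0,0.0,0.055,0]]]}}

```text
clock: 2.57
eef_pos: [417.5, -382.7, 9.3]
tcp_rot: [0.491, 0.871, -0.0, 0.001]
wrist_force: [-0.2, -0.3, -1.1]
width: 85.5
```

Request:
{"fn": "apply_moves", "kwargs": {"steps": [[[0,0,0,0],[0,0,0,0],[0,0,0,0],[0,0,0,0],[0,0,0,0],[0,0,0,0],[0,0,0,0],[0,0,0,0],[0,0,0,0],[0,0,0,0]]], "gripper": 0.0}}

```text
clock: 3.4
eef_pos: [417.8, -383.0, 10.2]
tcp_rot: [0.491, 0.871, -0.001, 0.002]
wrist_force: [-1.4, 0.5, 7.7]
width: 31.1
```

```bash
python3 -c "
from h import *
go(474,72,150,32.2)
c=cam('top');d=cam('scene')
a=cv2.resize(c['pixels'][225:325,390:490],(400,400),interpolation=3)
b=cv2.resize(d['pixels'][120:240,370:490],(400,400),interpolation=3)
cv2.imwrite('pics/a4.png',np.hstack([a,b]))
"
```

```text
pos [ 417.841 -383.008   10.215] jaw 31.145809520611266 shift [ 0.36   0.283 -0.141] yaw -0.018 tilt [ 0.003 -0.003 -1.   ] q7 0.8195679992077004 w 31.05579283298766 t 3.4 F [-1.39   0.529  7.71 ]
```

View pics/a4.png

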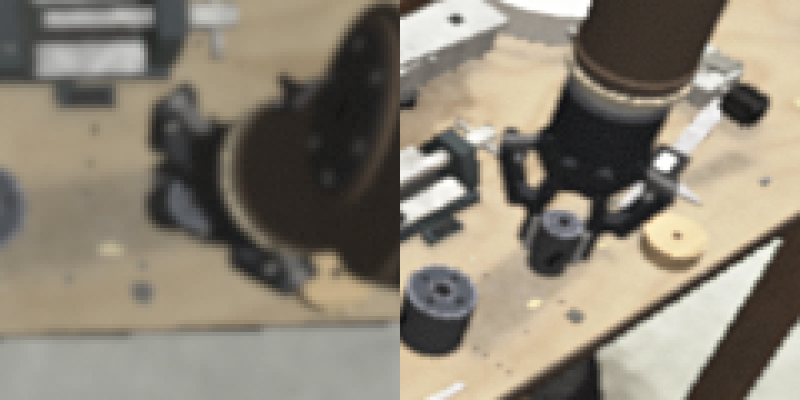

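Request:
{"fn": "apply_moves", "kwargs": {"steps": [[[0,0,-0.03,0],[0,0,-0.06,0],[0,0,-0.09,0],[0.02,0.015,-0.11,0],[0.045,0.035,-0.11,0],[0.075,0.059,-0.11,0],[0.105,0.083,-0.11,0],[0.135,0.106,-0.11,0],[0.165,0.13,-0.11,0],[0.195,0.153,-0.11,0],[0.225,0.177,-0.11,0],[0.255,0.2,-0.11,0]]]}}

```text
clock: 4.5
eef_pos: [456.7, -59.3, 119.7]
tcp_rot: [0.491, 0.871, -0.001, 0.002]
wrist_force: [1.7, 0.8, -0.9]
width: 31.0
```

```bash
python3 -c "
from h import *
go(474,72,120,32.2)"
```

```text
pos [456.712 -59.302 119.742] jaw 31.124849679728896 shift [ 0.103  0.083 -0.001] yaw -0.019 tilt [ 0.003 -0.003 -1.   ] q7 0.2578321478900434 w 30.959385393038488 t 4.5 F [ 1.711  0.768 -0.885]
```

Request:
{"fn": "apply_moves", "kwargs": {"steps": [[[0.03,0.024,0,-0.01],[0.06,0.048,0,-0.018],[0.085,0.069,0,-0.018],[0.103,0.083,0.02,-0.018],[0.103,0.083,0.045,-0.018],[0.103,0.083,0.045,-0.018]]]}}

```text
clock: 5.0
eef_pos: [472.5, 72.7, 71.6]
tcp_rot: [0.482, 0.876, -0.002, 0.0]
wrist_force: [-1.0, -2.0, -1.5]
width: 31.2
```

```bash
python3 -c "
from h import *
go(474,72,28,32.2)
c=cam('top');d=cam('scene')
a=cv2.resize(c['pixels'][205:305,200:300],(400,400),interpolation=3)
b=cv2.resize(d['pixels'][185:285,210:310],(400,400),interpolation=3)
cv2.imwrite('pics/a5.png',np.hstack([a,b]))
for z in (0,48): print(proj(d,observe()['eef_pos']+[0,0,-10+z]))
"
```

```text
pos [472.476  72.657  71.587] jaw 32.341084418894916 shift [-0.001  0.001  0.044] yaw 0.002 tilt [-0.001 -0.003 -1.   ] q7 -0.08562312077703436 w 31.176364963710988 t 5.0 F [-0.99  -2.006 -1.514]
[[261.923 244.966]]
[[261.557 232.099]]
```

View pics/a5.png

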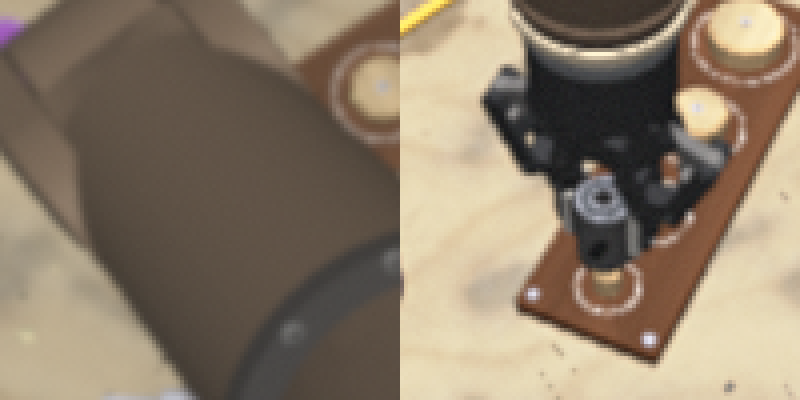

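```bash
python3 -c "
from h import *
d=cam('scene'); p=observe()['eef_pos']
im=d['pixels'][225:243,248:276]; g=cv2.cvtColor(im,6); print(g)
w=ray(d,[(259.5,233.3)],p[2]-10.2+48)[0]; print(w,w-p, tool()[1].T@(w-p))
print(ray(d,[(261.8,251.6)],38))
"
```

```text
[[ 35  33  36  32  26  31  46 105 178 189 163 109  59  37  30  30  28  32
   33  37  35  32  36  36  35  31  42  71]
 [ 28  30  30  33  30  36  41  90 159 172 169 117  79  63  40  34  31  31
   34  33  32  37  47  50  42  36  41  69]
 [ 28  32  29  32  29  34  33  51  97 123 129 112 107 103  77  42  35  35
   35  33  38  49  63  59  43  27  38  65]
 [ 27  30  29  33  29  32  32  43  63  99 119 124 144 145 114  63  34  32
   32  35  40  62  69  55  36  31  31  54]
 [ 33  32  35  28  25  25  39  63  93 125 142 126 124 128 122  72  33  31
   31  34  38  54  56  42  44  42  38  55]
 [ 53  42  29  27  28  36  73 111 137 127 125 110 112 120 119  77  38  35
   36  32  34  38  41  46  61  63  58  74]
 [ 88  36  39  89 117  92 123 144 132 120 125 103 121 134 134  86  43  28
   30  29  32  35  38  53  66  70  68  71]
 [115  49  77 161 208 152 165 143 116 135 129  85  82  88  88  72  65  47
   32  33  37  32  38  53  68  70  70  70]
 [133  66  93 153 162 125 160 130 119 149 109  61  46  46  60  99 116  82
   40  29  31  34  33  51  65  72  68  70]
 [138  70  90 116  97  98 151 123 118 147 108  
[... 409 characters left out ...]
31  30  31]
 [197 146 107 105  82  40  61 110 138 153 168 148 136 139 150 156 159 130
  103  95  72  47  33  30  32  35  34  33]
 [210 196 152 120  91  50  42  63  82 105 131 134 135 131 126 116 101  74
   86 126 111  70  35  29  38  46  39  38]
 [216 209 165 125  95  52  39  47  49  60  73  83  87  86  75  64  53  45
   70 119 117  84  46  31  31  40  37  56]
 [216 193 141 115  94  52  43  45  48  48  52  54  53  55  52  47  43  45
   67 109 114  90  50  29  29  29  41  74]
 [208 156 107  96  95  61  48  46  52  52  52  54  52  52  51  52  50  45
   66 109 116  89  49  27  29  40  60  86]]
[473.076  76.674 112.71 ] [-1.463  5.839 37.8  ] [  5.557   1.874 -37.824]
[[473.975  71.721  38.   ]]
```

```bash
python3 -c "
from h import *
d=cam('scene'); p=observe()['eef_pos']
w=ray(d,[(260.5,233.5)],p[2]-10.2+48)[0]; print(p,w,tool()[1].T@(w-p))
go(474,72,28.2,32.2)
"
```

```text
[475.061  70.727  75.325] [471.173  75.328 113.125] [  5.778  -0.797 -37.83 ]
pos [475.061  70.727  75.325] jaw 32.067192038595095 shift [ 0.002 -0.     0.047] yaw -0.002 tilt [ 0.004 -0.003 -1.   ] q7 -0.08263427486435994 w 30.839828970617106 t 5.2 F [-0.283  0.45  -0.4  ]
```

Request:
{"fn": "apply_moves", "kwargs": {"steps": [[[-0.004,0,0,0],[-0.004,0,0.01,0],[-0.004,0,0.02,0],[-0.004,0,0.03,0],[-0.004,0,0.036,0],[-0.004,0,0.036,0]]]}}

```text
clock: 5.7
eef_pos: [476.1, 67.0, 37.6]
tcp_rot: [0.484, 0.875, -0.001, 0.001]
wrist_force: [0.2, 0.5, -0.6]
width: 30.8
```

```bash
python3 -c "
from h import *
d=cam('scene'); go(474,72,28.2,32.2)
p=proj(d,observe()['eef_pos']+[0,0,38])[0].astype(int);print(p)
cv2.imwrite('pics/a6.png',np.hstack([cv2.resize(d['pixels'][p[1]-30:p[1]+30,p[0]-35:p[0]+35],None,fx=8,fy=8,interpolation=3)]))
"
```

```text
pos [476.506  67.198  38.312] jaw 32.091334222548355 shift [0.005 0.    0.01 ] yaw -0.002 tilt [ 0.002 -0.004 -1.   ] q7 -0.12615877945565857 w 31.07041170987258 t 5.75 F [ 0.807 -0.191 -1.274]
[262 240]
```

View pics/a6.png

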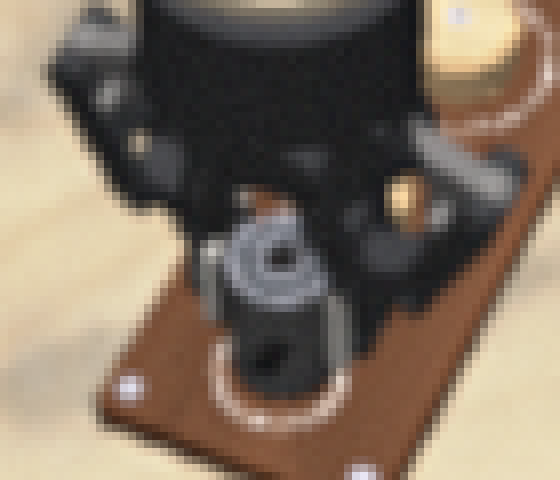

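Request:
{"fn": "apply_moves", "kwargs": {"steps": [[[0,0,0.005,0],[0,0,0.009,0],[0,0,0.0105,0],[0,0,0.0105,0]]]}}

```text
clock: 6.08
eef_pos: [476.5, 67.3, 28.2]
tcp_rot: [0.484, 0.875, -0.001, 0.002]
wrist_force: [-2.2, -1.1, 7.0]
width: 31.2
```

Request:
{"fn": "apply_moves", "kwargs": {"steps": [[[0,0,0,0],[0,0,0,0],[0,0,0,0],[0,0,0,0],[0,0,0,0],[0,0,0,0],[0,0,0,0],[0,0,0,0]]], "gripper": 1.0}}

```text
clock: 6.75
eef_pos: [476.5, 67.3, 28.2]
tcp_rot: [0.484, 0.875, -0.001, 0.002]
wrist_force: [0.2, 0.9, 0.8]
width: 85.5
```

Request:
{"fn": "apply_moves", "kwargs": {"steps": [[[0,0,-0.02,0],[0,0,-0.05,0],[0,0,-0.09,0],[0,0,-0.12,0],[0,0,-0.12,0]]]}}

```text
clock: 7.17
eef_pos: [479.3, 69.1, 153.6]
tcp_rot: [0.484, 0.875, 0.001, 0.005]
wrist_force: [0.9, 0.2, 0.0]
width: 85.3
```

```bash
python3 -c "
from h import *
d=cam('scene'); go(418,351,150,32.2)
g=cv2.cvtColor(d['pixels'],6); print(g[228:248,250:276])
"
```

```text
pos [478.288  68.298 151.12 ] jaw 32.08213285686671 shift [ 0.272  0.099 -0.   ] yaw -0.002 tilt [ 0.008 -0.004 -1.   ] q7 0.01863610716558425 w 85.67998066492983 t 7.2167 F [ 0.098 -0.508 -1.01 ]
[[201 204 207 209 211 215 214 187 126  89  85  90  89  89  87  87  86  79
   82  92 109 124 136 135 136 111]
 [200 203 205 206 211 214 204 155 102  84  88  89  89  88  84  87  89  97
  132 149 177 200 211 217 220 182]
 [199 201 202 207 211 206 171 116  87  85  88  89  90  85  91 117 135 153
  221 220 217 222 220 225 229 221]
 [198 199 201 207 206 181 129  92  85  89  92  88  85  87 113 160 175 190
  236 232 226 225 213 220 221 223]
 [196 197 198 202 193 148 102  84  87  89  91  87  92 118 133 135 147 194
  228 228 228 226 210 223 224 222]
 [197 194 198 199 175 122  88  87  89  91  87  87 112 162 153 118 132 191
  223 225 227 225 223 228 227 225]
 [197 198 198 190 156 106  85  89  90  89  87  89 112 147 130 100 125 198
  222 226 226 225 226 226 226 227]
 [200 201 194 164 117  92  87  90  88  86  86  99 132 128 105  94 124 203
  220 222 225 225 225 226 224 222]
 [203 200 176 127  92  86  88  
[... 577 characters left out ...]
30 151 151
  118 100 100 101 101 101 100  97]
 [105  88  89  90  88 112 145 131 117 133 125 102 101 107 123 112 130 153
  132 104  99 100  96  96  96  92]
 [ 86  85  89  89  98 129 138 114 121 151 112  68  63  82 118 115 111 140
  153 118  96  95  92  93  91  88]
 [ 87  89  92  86 104 142 138 113 120 128  80  44  41  62 110 121 109 128
  151 127 117 115 120 119 109 117]
 [ 88  91  92  87 100 132 136 111 113 122  93  59  57  84 129 128 115 138
  143 136 156 154 168 165 149 164]
 [ 88  90  89  89  84 111 147 127 112 129 129 106  96 123 143 123 132 164
  131 104 121 121 130 127 119 130]
 [ 90  93  90  84  77  90 150 158 128 114 117 119 120 115 118 127 157 159
  106  80  91  92  91  93  93  95]]
```

Request:
{"fn": "apply_moves", "kwargs": {"steps": [[[0.04,0.0145,0,0],[0.077,0.028,0,0],[0.115,0.042,0,0],[0.153,0.056,0,0],[0.192,0.07,0,0],[0.23,0.084,0,0],[0.26,0.094,0,0],[0.272,0.099,0,0],[0.272,0.099,0.03,0],[0.272,0.099,0.06,0],[0.272,0.099,0.075,0],[0.272,0.099,0.075,0]]]}}

```text
clock: 8.22
eef_pos: [416.4, 348.3, 70.3]
tcp_rot: [0.484, 0.875, -0.003, 0.003]
wrist_force: [-1.3, -0.5, 0.1]
width: 85.3
```

```bash
cat >> h.py <<'E'
def hole(d,P,r=7):
    "dark arbor hole near the projection of P in the picture, sub-pixel; returns world at height P[2]"
    q=proj(d,P)[0]; g=cv2.cvtColor(d['pixels'],6).astype(float); u,v=np.round(q).astype(int)
    up=cv2.resize(g[v-r-6:v+r+7,u-r-6:u+r+7],None,fx=4,fy=4,interpolation=cv2.INTER_CUBIC)
    return q,up
E
python3 -c "
from h import *
d=cam('scene'); print('plug32 hole pred',proj(d,[474.1,71.7,66]),'saw32 world',ray(d,[(261.6,244)],66))
go(418,351,10,32.2)
g=cv2.cvtColor(d['pixels'],6); 
cv2.imwrite('pics/a7.png',cv2.resize(d['pixels'][290:370,110:210],None,fx=6,fy=6,interpolation=3))
"
```

```text
plug32 hole pred [[261.57  244.513]] saw32 world [[475.253  70.887  66.   ]]
pos [417.107 349.364  72.415] jaw 32.0924913340455 shift [0.001 0.002 0.062] yaw -0.002 tilt [ 0.004 -0.007 -1.   ] q7 -0.6513826613410535 w 85.16555569492202 t 8.2667 F [0.068 0.359 0.704]
```

View pics/a7.png

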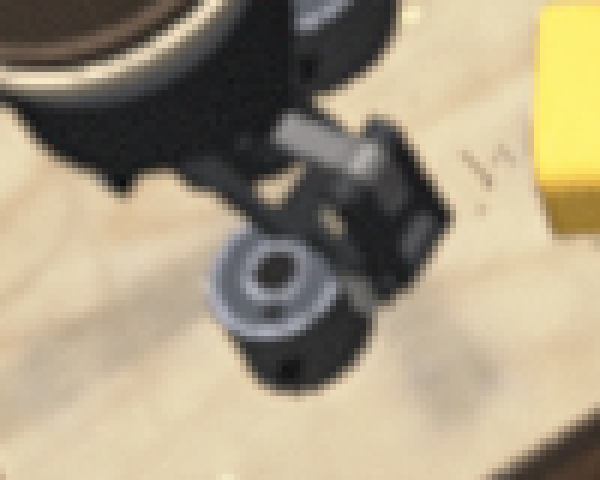

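Request:
{"fn": "apply_moves", "kwargs": {"steps": [[[0.001,0.001,0.02,0],[0.001,0.001,0.04,0],[0.001,0.001,0.06,0],[0.001,0.001,0.062,0],[0.001,0.001,0.062,0]]]}}

```text
clock: 8.68
eef_pos: [417.6, 350.0, 10.5]
tcp_rot: [0.484, 0.875, -0.003, 0.003]
wrist_force: [-0.4, -0.7, 1.0]
width: 85.4
```

Request:
{"fn": "apply_moves", "kwargs": {"steps": [[[0,0,0,0],[0,0,0,0],[0,0,0,0],[0,0,0,0],[0,0,0,0],[0,0,0,0],[0,0,0,0],[0,0,0,0],[0,0,0,0],[0,0,0,0]]], "gripper": 0.0}}

```text
clock: 9.52
eef_pos: [418.2, 350.5, 12.0]
tcp_rot: [0.484, 0.875, -0.002, 0.004]
wrist_force: [-1.4, -0.9, 10.4]
width: 43.1
```

```bash
python3 -c "
from h import *
d=cam('scene'); go(506,21,130,32.2)
p=observe()['eef_pos'];u,v=np.round(proj(d,[p[0],p[1],48])[0]).astype(int)
print(u,v,proj(d,[p[0],p[1],48]));print(cv2.cvtColor(d['pixels'],6)[v-7:v+8,u-8:u+9])
"
```

```text
pos [418.218 350.48   11.942] jaw 32.068610378929904 shift [-0.327 -0.1   -0.115] yaw -0.002 tilt [ 0.005 -0.007 -1.   ] q7 -0.7207478259376114 w 42.82640536405844 t 9.5667 F [-1.329 -1.631 10.024]
156 335 [[155.652 334.69 ]]
[[ 30  32  32  30  28  31  30  33  41  48  43  34  39  55  89 134 172]
 [ 28  30  32  34  30  32  33  32  36  40  39  38  40  45  72 117 159]
 [ 32  32  34  33  32  31  32  33  32  34  38  42  42  42  52  78 122]
 [ 38  39  36  37  33  35  31  36  29  29  33  39  37  40  40  44  67]
 [ 44  45  41  38  37  37  35  32  33  31  30  31  36  37  35  32  38]
 [ 41  43  41  38  40  39  39  32  31  29  33  32  37  44  43  38  36]
 [ 48  42  37  38  42  40  42  34  38  39  45  50  54  59  57  48  43]
 [ 76  67  53  40  39  39  39  39  43  49  59  66  68  65  58  47  46]
 [100  93  77  56  49  36  38  41  43  54  63  66  66  62  51  44  51]
 [106 103  93  89  79  49  34  37  42  47  52  60  57  52  43  49  60]
 [100 103 108 116 109  69  44  35  40  41  42  45  45  42  40  49  61]
 [101 101 105 117 116  87  54  40  34  38  36  38  37  37  40  47  61]
 [103 103 102 107 108  91  63  40  35  38  39  38  39  37  40  43  56]
 [111 103 103 105 103  91  64  50  47  59  56  53  47  36  35  41  46]
 [141 118 107 102 101  86  67  62  74  90  96  95  82  49  34  35  40]]
```

Request:
{"fn": "apply_moves", "kwargs": {"steps": [[[0,0,-0.03,0],[0,0,-0.065,0],[-0.01,-0.003,-0.1,0],[-0.035,-0.011,-0.115,0],[-0.07,-0.021,-0.115,0],[-0.105,-0.032,-0.115,0],[-0.142,-0.043,-0.115,0],[-0.18,-0.055,-0.115,0],[-0.218,-0.067,-0.115,0],[-0.255,-0.078,-0.115,0],[-0.292,-0.089,-0.115,0],[-0.315,-0.096,-0.115,0]]]}}

```text
clock: 10.57
eef_pos: [504.0, 28.5, 129.9]
tcp_rot: [0.486, 0.874, -0.002, 0.005]
wrist_force: [0.4, -0.1, -2.2]
width: 42.5
```

Request:
{"fn": "apply_moves", "kwargs": {"steps": [[[0,0,0,0],[-0.006,-0.002,0.02,0],[-0.006,-0.002,0.045,0],[-0.006,-0.002,0.05,0],[-0.006,-0.002,0.05,0],[-0.006,-0.002,0.05,0]]]}}

```text
clock: 11.07
eef_pos: [505.7, 22.8, 80.6]
tcp_rot: [0.485, 0.874, -0.002, 0.004]
wrist_force: [0.6, 0.2, -2.0]
width: 42.8
```

```bash
python3 -c "
from h import *
d=cam('scene'); go(506,21,30,32.2)
p=observe()['eef_pos'];u,v=np.round(proj(d,[p[0],p[1],p[2]+36])[0]).astype(int)
print(u,v,proj(d,[p[0],p[1],p[2]+36]));print(cv2.cvtColor(d['pixels'],6)[v-8:v+9,u-8:u+9])
"
```

```text
pos [506.24   22.847  80.991] jaw 31.9130337947176 shift [-0.001 -0.001  0.051] yaw -0.005 tilt [ 0.007 -0.008 -1.   ] q7 0.011852625744227008 w 42.68529391552665 t 11.1167 F [-0.273 -0.039 -1.016]
272 212 [[271.896 211.635]]
[[157 185 206 205 205 201 174 119  78  47  31  29  30  32  35  37  33]
 [123 162 205 213 210 217 193 158 131  83  43  35  33  33  35  40  44]
 [ 80 131 167 160 163 154 129 116 115  95  67  42  39  37  35  41  48]
 [ 81 128 146 121 116 102  72  62  85  97  78  43  34  34  33  36  50]
 [127 132 123 104 102 107  78  81  94 109 102  62  32  31  34  31  37]
 [147 123 104 100 118 137 107 108 107 128 123  93  52  39  37  31  40]
 [141 106  98 108 132 135  92  77  72  86  99 119  76  38  28  31  33]
 [127 102  98 111 135 102  59  44  44  43  71 119  92  53  34  30  32]
 [123  99  99 113 137  89  46  38  41  41  66 112 117  88  49  29  33]
 [126 101  99 114 144 118  71  54  51  62  78 120 118 101  69  37  24]
 [128 106  97 105 127 138 107  89  86 106  93 109 109 102  79  43  24]
 [144 127 106  98 106 116 111 115 107 100  96 100 101 107 102  69  34]
 [135 152 128 107 102 102 103  99  80  66  79  97 105 126 146 106  51]
 [ 94 136 147 137 121 111 107  94  71  69 101 115 126 151 154 111  82]
 [ 52  84 115 133 144 130 125 112 103 124 147 151 145 126 102  94 129]
 [ 44  50  65  85 103 109 125 123 125 129 121 111 100  73  53  80 122]
 [ 45  48  47  52  60  70  81  83  85  81  71  61  52  48  44  75 110]]
```

Request:
{"fn": "apply_moves", "kwargs": {"steps": [[[-0.0015,-0.001,0.01,0],[-0.0015,-0.001,0.02,0],[-0.0015,-0.001,0.03,0],[-0.0015,-0.001,0.038,0],[-0.0015,-0.001,0.044,0],[-0.0015,-0.001,0.044,0]]]}}

```text
clock: 11.62
eef_pos: [505.5, 20.6, 35.4]
tcp_rot: [0.485, 0.874, -0.003, 0.004]
wrist_force: [-0.6, 0.1, -1.4]
width: 42.9
```

Request:
{"fn": "apply_moves", "kwargs": {"steps": [[[0,0,0.004,0],[0,0,0.007,0],[0,0,0.0075,0],[0,0,0.0075,0]]]}}

```text
clock: 11.95
eef_pos: [505.7, 20.7, 29.8]
tcp_rot: [0.485, 0.874, -0.003, 0.005]
wrist_force: [-9.2, -1.0, 29.1]
width: 42.8
```

Request:
{"fn": "apply_moves", "kwargs": {"steps": [[[0,0,0,0],[0,0,0,0],[0,0,0,0],[0,0,0,0],[0,0,0,0],[0,0,0,0],[0,0,0,0],[0,0,0,0]]], "gripper": 1.0}}

```text
clock: 12.62
eef_pos: [505.6, 20.7, 29.7]
tcp_rot: [0.485, 0.874, -0.003, 0.005]
wrist_force: [0.5, -0.6, -0.7]
width: 85.4
```

Request:
{"fn": "apply_moves", "kwargs": {"steps": [[[0,0,-0.02,0],[0,0,-0.05,0],[0,0,-0.09,0],[0,0,-0.12,0],[0,0,-0.12,0]]]}}

```text
clock: 13.03
eef_pos: [508.1, 23.0, 155.3]
tcp_rot: [0.485, 0.874, -0.001, 0.008]
wrist_force: [1.0, -0.3, 0.7]
width: 85.4
```

```bash
python3 -c "
from h import *
d=cam('scene'); go(416,-250,150,32.2)
q=proj(d,[506,20.9,66])[0];u,v=np.round(q).astype(int)
print(q,u,v);print(cv2.cvtColor(d['pixels'],6)[v-8:v+9,u-8:u+9])
"
```

```text
pos [507.11   22.313 152.786] jaw 31.92334608776799 shift [-0.183 -0.221  0.004] yaw -0.005 tilt [ 0.011 -0.01  -1.   ] q7 0.09410805671135417 w 85.07405099976053 t 13.0833 F [ 0.459  0.645 -0.864]
[272.581 225.383] 273 225
[[101  86  84  85  83  83 118 176 136 101  96  88  95 122 159 183 193]
 [ 89  84  84  87 100  99 127 171 137 116 113 102  97 102 119 134 155]
 [ 81  87 102 118 132 131 144 147 136 144 144 128 117 115 108 106 118]
 [ 85 104 138 145 127 109 100  94 107 119 122 119 142 145 123 108 109]
 [107 117 121 119 104  88  76  80  95 104 100 105 120 135 131 121 110]
 [135 119 103 100  98  95 102 117 121 121 109  99 102 113 132 144 118]
 [135 110 100 100 105  86  78  84  88  99 109 113 105 102 121 144 126]
 [124 102  98 108 126  83  48  47  47  58  91 134 116 100 103 128 142]
 [121  99  99 110 129  80  42  41  42  40  78 135 117 101  97 118 157]
 [122  98  99 109 133  98  50  41  36  44  87 134 116  99  99 127 166]
 [127 103  97 111 146 130  90  76  81  90 114 130 110  98 107 138 142]
 [145 121  99 103 121 132 130 130 135 135 121 109 102  99 128 160 121]
 [146 141 111  99 101 110 112 108 100 102  99  98 100 122 154 144  94]
 [108 141 127 115 107 102  94  80  62  71  95 110 117 147 153 110  65]
 [ 63  99 125 139 134 119 115 112 102  98 121 138 129 131 105  61  51]
 [ 41  56  82 105 129 147 150 148 141 129 135 123  97  82  59  42  51]
 [ 43  46  47  60  80 101 105 104 101  91  90  74  60  48  42  44  66]]
```

Request:
{"fn": "apply_moves", "kwargs": {"steps": [[[-0.025,-0.03,0,0],[-0.05,-0.06,0,0],[-0.075,-0.091,0,0],[-0.1,-0.121,0,0],[-0.125,-0.151,0,0],[-0.15,-0.181,0,0],[-0.173,-0.209,0,0],[-0.183,-0.221,0,0],[-0.183,-0.221,0.03,0],[-0.183,-0.221,0.06,0],[-0.183,-0.221,0.078,0],[-0.183,-0.221,0.078,0]]]}}

```text
clock: 14.08
eef_pos: [414.1, -249.6, 72.4]
tcp_rot: [0.486, 0.874, -0.001, 0.004]
wrist_force: [0.1, 0.1, -0.2]
width: 85.3
```

```bash
python3 -c "
from h import *
go(416,-250,12,32.2)
d=cam('scene')
cv2.imwrite('pics/a8.png',cv2.resize(d['pixels'][140:250,320:450],None,fx=5,fy=5,interpolation=3))
"
```

```text
pos [ 414.078 -249.575   72.44 ] jaw 31.906972288427525 shift [-0.001  0.001  0.06 ] yaw -0.005 tilt [ 0.005 -0.006 -1.   ] q7 0.6282179247198518 w 85.3129533230191 t 14.0833 F [ 0.067  0.121 -0.24 ]
```

View pics/a8.png

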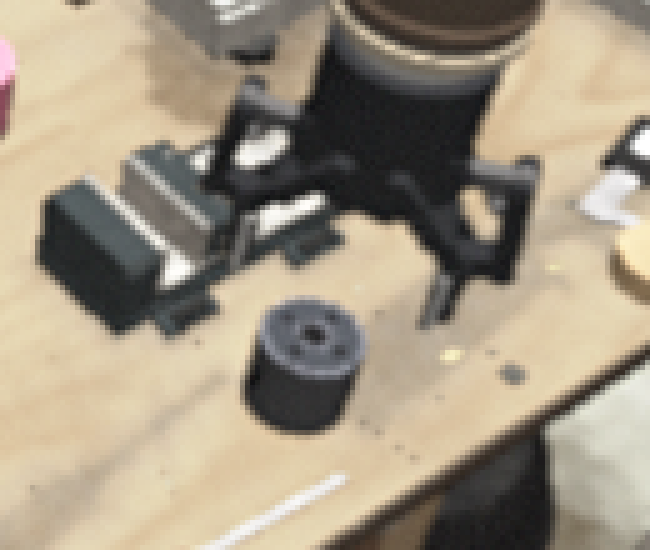

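```bash
python3 -c "
from h import *
d=cam('scene'); print(ray(d,[(320+x/5,140+y/5) for x,y in((165,332),(215,305),(345,240),(300,265),(120,330))],0), ray(d,[(320+x/5,140+y/5) for x,y in((160,325),(205,300),(340,235))],12))
"
```

```text
[[ 484.583 -222.606    0.   ]
 [ 484.39  -258.019   -0.   ]
 [ 480.974 -351.383    0.   ]
 [ 480.796 -317.128    0.   ]
 [ 498.881 -203.397    0.   ]] [[ 482.923 -215.122   12.   ]
 [ 483.186 -246.913   12.   ]
 [ 478.474 -341.3     12.   ]]
```

Request:
{"fn": "apply_moves", "kwargs": {"steps": [[[-0.001,0.001,0,-0.12],[-0.001,0.001,0,-0.24],[-0.001,0.001,0,-0.36],[-0.001,0.001,0.0,-0.4],[-0.001,0.001,0.02,-0.4],[-0.001,0.001,0.04,-0.4],[-0.001,0.001,0.06,-0.4],[-0.001,0.001,0.061,-0.4],[-0.001,0.001,0.061,-0.4]]]}}

```text
clock: 14.93
eef_pos: [418.6, -250.8, 15.4]
tcp_rot: [0.302, 0.953, -0.003, 0.005]
wrist_force: [0.4, -0.2, 1.2]
width: 85.4
```

Request:
{"fn": "apply_moves", "kwargs": {"steps": [[[0,0,0,0],[0,0,0,0],[0,0,0,0],[0,0,0,0],[0,0,0,0],[0,0,0,0],[0,0,0,0],[0,0,0,0],[0,0,0,0],[0,0,0,0]]], "gripper": 0.0}}

```text
clock: 15.77
eef_pos: [419.6, -251.3, 17.1]
tcp_rot: [0.301, 0.953, -0.003, 0.007]
wrist_force: [-3.2, 0.3, 14.4]
width: 52.4
```

Request:
{"fn": "apply_moves", "kwargs": {"steps": [[[0,0,-0.03,0],[0,0,-0.065,0],[0,0,-0.1,0],[0,0,-0.12,0.1],[0,0,-0.12,0.2],[0,0,-0.12,0.3],[0,0,-0.12,0.4],[0,0,-0.12,0.4]]]}}

```text
clock: 16.43
eef_pos: [418.2, -250.0, 137.9]
tcp_rot: [0.487, 0.873, -0.002, 0.008]
wrist_force: [-0.8, -0.5, -2.4]
width: 52.4
```

```bash
python3 -c "
from h import *
go(544,-39,132,32.2)
"
```

```text
pos [ 418.219 -250.039  137.928] jaw 31.731999914840426 shift [0.113 0.218 0.005] yaw -0.008 tilt [ 0.011 -0.011 -1.   ] q7 0.6909885013683985 w 52.40392214225577 t 16.4333 F [-0.767 -0.471 -2.432]
```

Request:
{"fn": "apply_moves", "kwargs": {"steps": [[[0.01,0.02,0,0],[0.026,0.05,0,0],[0.042,0.081,0,0],[0.058,0.111,0,0],[0.073,0.141,0,0],[0.089,0.172,0,0],[0.104,0.201,0,0],[0.113,0.218,0.01,0],[0.113,0.218,0.03,0],[0.113,0.218,0.05,0],[0.113,0.218,0.05,0],[0.113,0.218,0.05,0]]]}}

```text
clock: 17.43
eef_pos: [543.8, -39.9, 86.6]
tcp_rot: [0.486, 0.874, -0.003, 0.006]
wrist_force: [1.1, -0.3, -1.8]
width: 52.6
```

```bash
cat >> h.py <<'E'
def check(F,top,goal):
    "crop of greys round the expected hole; F=xy expected, top=height of end plate"
    d=cam('scene'); q=proj(d,[*F,top])[0]; u,v=np.round(q).astype(int)
    g=cv2.cvtColor(d['pixels'],6)[v-5:v+6,u-6:u+7]
    w=np.clip(75.-g,0,None); n=cv2.connectedComponentsWithStats((g<75).astype(np.uint8))[1]
    k=min([i for i in range(1,n.max()+1) if (n==i).sum()>3],key=lambda i:np.hypot(*(np.argwhere(n==i).mean(0)-[5,6])))
    yy,xx=np.nonzero(n==k); ww=w[yy,xx]; h=(u-6+(xx*ww).sum()/ww.sum(), v-5+(yy*ww).sum()/ww.sum())
    P=ray(d,[h],top)[0]; print(g); print('pred',q,'hole',h,'world',P,'err',P[:2]-goal,'tool shift',tool()[1].T@np.array([*(np.array(goal)-P[:2]),0]))
E
python3 -c "
from h import *
go(544,-39,35,32.2)
p=observe()['eef_pos']; check(p[:2],p[2]-17+48,(543.9,-39.2))
"
```

```text
pos [543.831 -39.869  86.609] jaw 31.873815661594772 shift [0.001 0.001 0.052] yaw -0.006 tilt [ 0.009 -0.011 -1.   ] q7 0.14701459880753273 w 52.57608276437769 t 17.4333 F [ 1.104 -0.309 -1.84 ]
[[148 127 107  93  94  98  96 100 102 112 116  81  46]
 [107  99  74  61  76  96  97 100 102 102 103  92  53]
 [ 96  96  80  71  94 105 108 101 101 101 102  96  74]
 [ 98  98 103 111 129 117 122 103 106 106 100  83  76]
 [ 99 106 126 121 101  81  80  78 113 122  96  66  66]
 [ 97 112 134  99  57  39  44  48  91 129 107  85  80]
 [ 93 114 141  98  51  36  37  38  84 149 124  96  98]
 [ 67 104 146 131  89  62  64  73 101 143 119 100 102]
 [ 58  86 120 133 125 101 115 127 132 127 106 102 100]
 [ 88  94 100 109 114 105 108 110 109  99  97 100 100]
 [100  99  99 100 103 100  95  79  65  71  91  99 100]]
pred [285.374 189.984] hole (np.float64(284.6159420289855), np.float64(190.68840579710144)) world [542.945 -37.094 117.609] err [-0.955  2.106] tool shift [-2.293 -0.299  0.033]
```

Request:
{"fn": "apply_moves", "kwargs": {"steps": [[[-0.0015,0,0.01,0],[-0.0015,0,0.02,0],[-0.0015,0,0.03,0],[-0.0015,0,0.038,0],[-0.0015,0,0.043,0],[-0.0015,0,0.043,0]]]}}

```text
clock: 17.98
eef_pos: [545.0, -41.7, 43.2]
tcp_rot: [0.486, 0.874, -0.003, 0.006]
wrist_force: [0.7, -0.0, -2.0]
width: 52.3
```

Request:
{"fn": "apply_moves", "kwargs": {"steps": [[[0,0,0.004,0],[0,0,0.007,0],[0,0,0.008,0],[0,0,0.008,0]]]}}

```text
clock: 18.32
eef_pos: [545.1, -41.7, 35.3]
tcp_rot: [0.486, 0.874, -0.003, 0.006]
wrist_force: [-0.0, 0.8, -2.2]
width: 52.3
```

Request:
{"fn": "apply_moves", "kwargs": {"steps": [[[0,0,0.001,0],[0,0,0.0015,0],[0,0,0.0015,0]]]}}

```text
clock: 18.57
eef_pos: [545.2, -41.7, 35.2]
tcp_rot: [0.486, 0.874, -0.003, 0.007]
wrist_force: [-5.4, -0.2, 15.7]
width: 51.9
```

Request:
{"fn": "apply_moves", "kwargs": {"steps": [[[0,0,0,0],[0,0,0,0],[0,0,0,0],[0,0,0,0],[0,0,0,0],[0,0,0,0],[0,0,0,0],[0,0,0,0]]], "gripper": 1.0}}

```text
clock: 19.23
eef_pos: [545.2, -41.7, 35.1]
tcp_rot: [0.486, 0.874, -0.003, 0.007]
wrist_force: [0.2, -0.1, -0.3]
width: 85.1
```

Request:
{"fn": "apply_moves", "kwargs": {"steps": [[[0,0,-0.02,0],[0,0,-0.05,0],[0,0,-0.09,0],[0,0,-0.12,0],[0,0,-0.12,0]]]}}

```text
clock: 19.65
eef_pos: [547.4, -39.4, 161.1]
tcp_rot: [0.486, 0.874, -0.001, 0.011]
wrist_force: [1.7, 0.3, -0.5]
width: 85.5
```

```bash
python3 -c "
from h import *
check((543.9,-39.2),66,(543.9,-39.2)); go(525.5,303.5,150,32.2)
"
```

```text
[[ 99  93  68  57  81  97  98  98  97  99 103 112 120]
 [ 99  95  85  89  97  97  99 106 102  99  96  96  98]
 [ 98  98 110 127 110  86  88 117 110  98  83  69  76]
 [ 98 103 112  98  73  57  59  83  97 106  84  62  71]
 [ 97 107 121  79  47  38  40  48  87 128 110  89  91]
 [ 85 107 127  93  48  36  39  51  97 126 112 101  99]
 [ 64 106 143 125  85  71  69  91 120 115 104  99  98]
 [ 74  99 122 125 115 120 120 129 119 103  99  97  98]
 [ 91  97 101 105 108 113 107  98  81  90  98  97 100]
 [101  95  97  98 101 100  94  69  61  83  96  99 121]
 [119 105  97  97  96  97  94  81  80  93 108 115 142]]
pred [284.511 204.549] hole (np.float64(284.46153846153845), np.float64(204.36789297658862)) world [544.451 -39.432  66.   ] err [ 0.551 -0.232] tool shift [ 0.488 -0.346 -0.011]
pos [546.247 -39.955 158.446] jaw 31.837934601512877 shift [0.303 0.164 0.004] yaw -0.006 tilt [ 0.015 -0.012 -1.   ] q7 0.2136107675827938 w 85.51892494454486 t 19.7 F [ 0.138 -0.046 -0.895]
```

Request:
{"fn": "apply_moves", "kwargs": {"steps": [[[0.01,0.005,0,0],[0.035,0.019,0,0],[0.07,0.038,0,0],[0.105,0.057,0,0],[0.14,0.076,0,0],[0.17,0.092,0,0],[0.17,0.092,0,0]]]}}

```text
clock: 20.28
eef_pos: [531.9, 162.8, 155.4]
tcp_rot: [0.481, 0.876, 0.0, 0.008]
wrist_force: [1.0, 0.7, 0.3]
width: 85.4
```

```bash
python3 -c "
from h import *
d=cam('scene'); c=cam('top'); print(ray(d,[(198,222),(20,303)],0),ray(c,[(218,189),(50,193)],0),ray(c,[(218,189),(50,193)],100),'purple',ray(d,[(197,243)],48))
check((525.5,303.5),48,(525.5,303.5)); go(525.5,303.5,80,32.2)
cv2.imwrite('pics/a9.png',cv2.resize(d['pixels'][180:380,60:300],None,fx=3,fy=3,interpolation=3))
"
```

```text
[[663.018 145.471   0.   ]
 [671.354 563.845   0.   ]] [[652.45  153.658   0.   ]
 [654.925 592.344   0.   ]] [[625.604 140.614 100.   ]
 [627.862 540.739 100.   ]] purple [[570.44 186.74  48.  ]]
[[ 80  61  66  89 102 111 109 108 105  99  89  65  58]
 [ 75  59  71  94 119 128 120 125 116 110  97  73  67]
 [ 92  89 102 120 117 103  93  96 102 122 119  97  88]
 [100 111 126 119  88  64  54  54  73 113 138 113  99]
 [102 119 127  97  58  43  40  40  53 106 143 115  99]
 [103 119 123  73  42  43  41  42  62 119 157 118  99]
 [102 116 121  79  43  39  43  56  93 135 146 113  97]
 [105 122 139 113  76  63  66  93 126 141 124  99 100]
 [ 90 107 132 132 122 107 107 123 123 115  90  85  96]
 [ 64  82 107 117 118 110 112 118 102  83  60  68  92]
 [ 60  80  99 103 107  99 102 102  90  72  64  78  94]]
pred [156.707 282.132] hole (np.float64(156.77018633540374), np.float64(281.81366459627327)) world [526.149 303.087  48.   ] err [ 0.649 -0.413] tool shift [ 0.694 -0.332 -0.014]
pos [533.742 153.393 154.706] jaw 31.93640217291545 shift [0.133 0.072 0.073] yaw -0.005 tilt [ 0.013 -0.013 -1.   ] q7 -0.157948608984347 w 85.55973503903314 t 20.4333 F [-0.363 -0.618 -1.068]
```

View pics/a9.png

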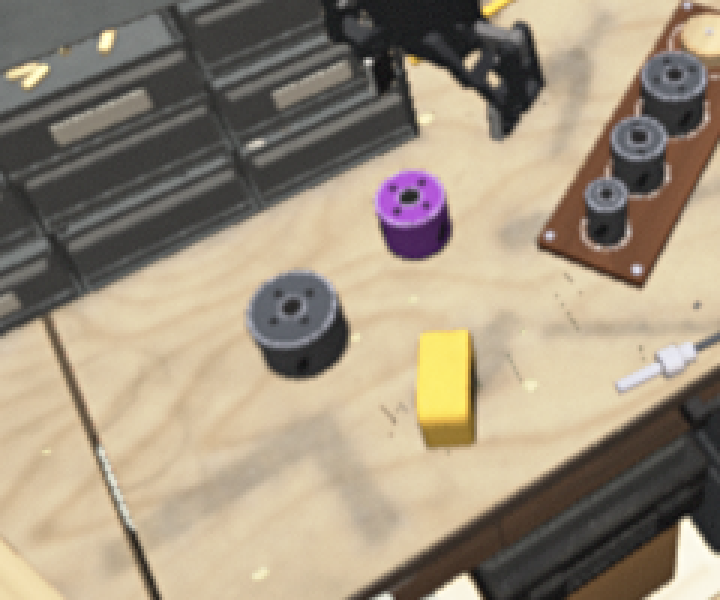

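Request:
{"fn": "apply_moves", "kwargs": {"steps": [[[0.03,0.016,0,0],[0.062,0.033,0,0],[0.095,0.051,0,0],[0.122,0.066,0,0],[0.133,0.072,0.01,0],[0.133,0.072,0.04,0],[0.133,0.072,0.07,0],[0.133,0.072,0.07,0],[0.133,0.072,0.07,0]]]}}

```text
clock: 21.18
eef_pos: [524.9, 301.0, 81.2]
tcp_rot: [0.486, 0.874, -0.005, 0.008]
wrist_force: [0.3, -0.3, 0.2]
width: 85.7
```

```bash
python3 -c "
from h import *
observe(); read_camera('top'); go(526,303,14,32.2)
"
```

```text
pos [525.811 302.257  82.891] jaw 31.842255655004266 shift [0.002 0.    0.069] yaw -0.006 tilt [ 0.013 -0.014 -1.   ] q7 -0.4573022202220965 w 85.36052297866536 t 21.2333 F [0.224 1.178 0.248]
```

Request:
{"fn": "apply_moves", "kwargs": {"steps": [[[0.0005,0,0.012,0],[0.001,0,0.025,0],[0.001,0,0.037,0],[0.001,0,0.045,0],[0.001,0,0.045,0]]]}}

```text
clock: 21.65
eef_pos: [524.9, 301.4, 35.7]
tcp_rot: [0.486, 0.874, -0.004, 0.008]
wrist_force: [-0.8, -0.5, -0.1]
width: 85.4
```

Request:
{"fn": "apply_moves", "kwargs": {"steps": [[[0.0005,0,0.01,0],[0.0005,0,0.018,0],[0.0005,0,0.024,0],[0.0005,0,0.024,0]]]}}

```text
clock: 21.98
eef_pos: [524.1, 300.9, 10.1]
tcp_rot: [0.486, 0.874, -0.005, 0.008]
wrist_force: [-0.2, 0.3, 0.5]
width: 85.1
```

Request:
{"fn": "apply_moves", "kwargs": {"steps": [[[0,0,0,0],[0,0,0,0],[0,0,0,0],[0,0,0,0],[0,0,0,0],[0,0,0,0],[0,0,0,0],[0,0,0,0]]], "gripper": 0.0}}

```text
clock: 22.65
eef_pos: [524.3, 301.2, 10.8]
tcp_rot: [0.486, 0.874, -0.005, 0.008]
wrist_force: [-0.6, -0.7, 4.8]
width: 63.3
```

```bash
python3 -c "
from h import *
go(587,-108,136,32.2)
"
```

```text
pos [524.341 301.179  10.763] jaw 31.851086699812463 shift [-0.383 -0.163 -0.118] yaw -0.006 tilt [ 0.009 -0.016 -1.   ] q7 -0.518748257695364 w 63.26679183404943 t 22.65 F [-0.573 -0.72   4.769]
```

Request:
{"fn": "apply_moves", "kwargs": {"steps": [[[0,0,-0.02,0],[0,0,-0.05,0],[0,0,-0.085,0],[-0.01,-0.004,-0.11,0],[-0.035,-0.015,-0.118,0],[-0.07,-0.03,-0.118,0],[-0.105,-0.045,-0.118,0],[-0.14,-0.06,-0.118,0],[-0.175,-0.075,-0.118,0],[-0.21,-0.09,-0.118,0],[-0.235,-0.1,-0.118,0],[-0.245,-0.104,-0.118,0]]]}}

```text
clock: 23.65
eef_pos: [564.5, 33.9, 132.8]
tcp_rot: [0.489, 0.872, -0.007, 0.008]
wrist_force: [0.4, -0.6, -2.6]
width: 63.2
```

```bash
python3 -c "
from h import *
go(587,-108,80,32.2)
"
```

```text
pos [564.519  33.872 132.848] jaw 31.48552545903086 shift [-0.132 -0.055  0.056] yaw -0.012 tilt [ 0.008 -0.02  -1.   ] q7 0.034519917171977346 w 63.171850990191984 t 23.65 F [ 0.386 -0.564 -2.563]
```

Request:
{"fn": "apply_moves", "kwargs": {"steps": [[[-0.02,-0.008,0,0],[-0.05,-0.021,0,-0.01],[-0.082,-0.034,0,-0.01],[-0.112,-0.047,0,-0.01],[-0.127,-0.053,0,-0.01],[-0.132,-0.055,0.01,-0.01],[-0.132,-0.055,0.03,-0.01],[-0.132,-0.055,0.05,-0.01],[-0.132,-0.055,0.053,-0.01],[-0.132,-0.055,0.053,-0.01],[-0.132,-0.055,0.053,-0.01]]]}}

```text
clock: 24.57
eef_pos: [587.1, -107.2, 83.1]
tcp_rot: [0.484, 0.875, -0.006, 0.008]
wrist_force: [0.7, -0.6, -1.4]
width: 63.0
```

```bash
python3 -c "
from h import *
p=observe()['eef_pos']; check(p[:2],p[2]-10.8+48,(587,-107.8)); go(587,-107.8,28.8,32.2)
"
```

```text
[[ 96  93  98  99  99  99  99  99  99  93  92  77  47]
 [ 80  72  90 100 111 106 102 103  89  69  72  85  64]
 [ 73  65  90 112 130 117 109 116 107  76  73  89  76]
 [ 90  96 121 120  97  77  74 102 120 111  98  98  92]
 [ 98 107 128  94  54  41  42  55  96 135 117  99  97]
 [ 99 104 117  86  45  35  35  47  91 140 118 100  99]
 [ 96 102 119 115  85  70  68  84 114 129 106  94  96]
 [ 87  79  93 108 117 122 118 130 117  97  76  73  93]
 [ 80  63  69  93 107 111 110 114 100  81  64  65  90]
 [ 91  79  85  95  98  98 100  99  98  92  86  88  93]
 [ 97  95  95  96  95  97  96  94  96  95  95  95  94]]
pred [297.88  167.564] hole (np.float64(297.4864864864865), np.float64(167.6216216216216)) world [ 587.479 -106.287  120.285] err [0.479 1.513] tool shift [-1.026 -1.21   0.025]
pos [ 587.589 -107.42    83.646] jaw 32.12902917606229 shift [ 0.001 -0.001  0.055] yaw -0.001 tilt [ 0.009 -0.019 -1.   ] q7 0.25856962496071983 w 63.28052957099313 t 24.6167 F [ 1.112  0.777 -1.535]
```

Request:
{"fn": "apply_moves", "kwargs": {"steps": [[[0.0005,-0.001,0.01,0],[0.0005,-0.001,0.02,0],[0.0005,-0.001,0.03,0],[0.0005,-0.001,0.038,0],[0.0005,-0.001,0.045,0],[0.0005,-0.001,0.045,0]]]}}

```text
clock: 25.12
eef_pos: [585.7, -108.5, 36.7]
tcp_rot: [0.484, 0.875, -0.007, 0.007]
wrist_force: [-0.6, 0.4, -2.9]
width: 63.5
```

Request:
{"fn": "apply_moves", "kwargs": {"steps": [[[0,0,0.003,0],[0,0,0.006,0],[0,0,0.009,0],[0,0,0.009,0]]]}}

```text
clock: 25.45
eef_pos: [585.9, -108.7, 28.8]
tcp_rot: [0.484, 0.875, -0.007, 0.008]
wrist_force: [-5.3, -0.0, 10.0]
width: 63.0
```

Contact at the expected height; release and retreat.

Request:
{"fn": "apply_moves", "kwargs": {"steps": [[[0,0,0,0],[0,0,0,0],[0,0,0,0],[0,0,0,0],[0,0,0,0],[0,0,0,0],[0,0,0,0],[0,0,0,0]]], "gripper": 1.0}}

```text
clock: 26.12
eef_pos: [585.9, -108.7, 28.7]
tcp_rot: [0.484, 0.875, -0.007, 0.008]
wrist_force: [-0.0, 0.2, 0.1]
width: 85.5
```

Request:
{"fn": "apply_moves", "kwargs": {"steps": [[[0,0,-0.01,0],[0,0,-0.03,0],[0,0,-0.06,0],[0,0,-0.1,0],[0,0,-0.14,0],[0,0,-0.14,0]]]}}

```text
clock: 26.62
eef_pos: [589.0, -104.9, 177.4]
tcp_rot: [0.484, 0.875, -0.005, 0.013]
wrist_force: [1.4, 0.7, 0.8]
width: 85.5
```

```bash
python3 -c "
from h import *
for F in((474.1,71.7),(506,20.9),(543.9,-39.2),(587,-107.8)): check(F,66,F)
go(587,-108,170)
d=cam('scene'); h=cv2.cvtColor(d['pixels'],40); m=cv2.inRange(h,(20,150,100),(32,255,255))
print([cv2.boundingRect(k) for k in cv2.findContours(m,0,2)[0] if cv2.contourArea(k)>60])
cv2.imwrite('pics/a10.png',cv2.resize(d['pixels'][130:290,220:380],None,fx=3.7,fy=3.7,interpolation=3))
" | grep -v '^ *\[\?\[ *[0-9]* '
```

```text
pred [261.57  244.513] hole (np.float64(261.67721518987344), np.float64(244.09493670886076)) world [474.937  70.883  66.   ] err [ 0.837 -0.817] tool shift [ 1.137 -0.274 -0.029]
pred [272.581 225.383] hole (np.float64(272.48329048843186), np.float64(225.04884318766068)) world [506.953  20.544  66.   ] err [ 0.953 -0.356] tool shift [ 0.808 -0.618 -0.018]
pred [284.511 204.549] hole (np.float64(284.4504792332268), np.float64(204.3482428115016)) world [544.519 -39.446  66.   ] err [ 0.619 -0.246] tool shift [ 0.537 -0.393 -0.01 ]
pred [296.945 182.938] hole (np.float64(297.18918918918916), np.float64(183.02702702702703)) world [ 586.397 -108.138   66.   ] err [-0.603 -0.338] tool shift [-0.035  0.69  -0.003]
pos [ 584.327 -106.136  168.406] jaw 32.116103262541095 shift [-0.003  0.001 -0.002] yaw 0.0 tilt [ 0.006 -0.02  -1.   ] q7 0.32459464814031896 w 85.45847106981215 t 26.8167 F [-0.082 -0.173  0.053]
[(199, 291, 19, 38)]
```

View pics/a10.png

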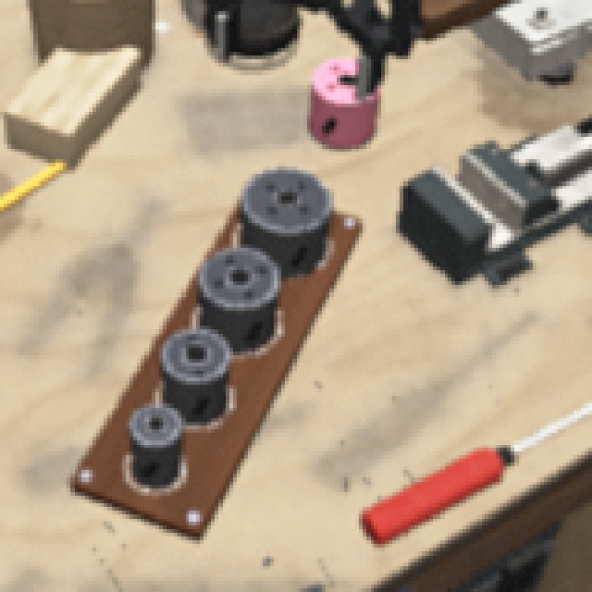

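All four saws sit on their plugs in size order. Their holes are within about 1.2 mm of the plug axes, and the tape measure's image box has not moved from (199,291,19,38). The gripper is 100 mm clear of everything, so I'm handing in.

```bash
python3 -c "
from bench import *
print(finish_job())"
```

```text
the job is handed in; nothing more can be done
None
```

All four hole saws are on their own plugs in size order, and the job is handed in at about 27 s of the 112 s allowed. The hand-in reports no verdict.

- **Position:** in the last scene-camera picture, the centre holes were within about 1.2 mm of the plug axes measured earlier (32: 1.2 mm, 44: 1.0 mm, 54: 0.7 mm, 64: 0.7 mm). The limit is 8 mm and the calibration is good to about 2 mm.
- **Seating:** each saw was lowered until the wrist force showed contact at the expected height (7 to 29 N). In the last view all four stand upright within their outline rings. I did not measure the tilt of the saws themselves.
- **Tape measure:** its outline in the scene camera is the same as at the start.
- **Disagreements:** the smallest saw had to be shifted about 4 mm before lowering, because the camera showed it off-centre in the grip. The tool also tilted gradually to about 0.02 rad over the run, which I allowed for when lowering.

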